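# Find the loose jig bolt and hold its cap open

### The job

One of the three brass-headed bolts on the assembly jig is loose: tap them gently from above, one after another (never harder than 40 N), until you find the one that sinks and stays down. Then lift the blue cap of that bolt (the one close against it, on its left as seen from the robot) by its red knob to about 60 degrees or more and finish while still holding it open and still, so that a fitter can reach the locknut underneath. Keep the other two caps shut and leave the bin, the tape roll and the screwdriver where they are.

Things in the scene. Friction and masses are not known exactly. Their poses are not given: they have to be found in the camera images.
- jig: assembly jig, fixed: bar 80 x 410 mm with stations a, b, c from +y to -y, 135 mm apart; a flat panel, 12 mm high, lies behind (+x). Each station: a blue cap on a grey block (55 mm high, front face 25 mm to -x of the origin) and, 51 mm to -y of the cap's centre line, that cap's bolt in a dark block 55 mm high. Origin on the bench on the line of stations, x away from the robot, y along the bar, z up.
- head_a: brass head of bolt a (station at the jig's +y end): round, 23 mm across and 10 mm high, on a steel washer 30 mm across. Origin at the centre of its flat top face, about 82 mm above the bench at the start; it moves down with the bolt. z up.
- bolt_a (a joint): how far bolt a has sunk, m: 0 at the start for all bolts. A tight bolt gives less than 2 mm when pushed down. The loose bolt sinks under about 4 N down to its stop at 8 mm and stays down. Exactly one of the three is loose; all look alike.
- lid_a: cap a of bolt a: blue plate 62 (x) x 56 x 5 mm hinged on its +x edge; in front a red knob, a cylinder 16 mm across, 18 mm long along y, on a stem 8 mm wide. Origin: knob centre, 94 mm from the hinge axis, 32 mm from the plate, 57 mm up when shut. The knob overhangs the jig, free below and beside: straddle it from above, pinch its flat ends along y; it can turn in the fingers. 0.1 kg, weak closing spring.
- cap_a (a joint): opening angle of cap a, rad: 0 shut, up to a stop at 1.4. The knob swings up and then away from the robot. It falls shut by itself from any angle when let go.
- cap_a_hinge (a point): point on the hinge axis of cap a (the axis runs along the jig's y), at the cap's middle, 57 mm above the bench.
- head_b: brass head of bolt b (station at the jig's middle): round, 23 mm across and 10 mm high, on a steel washer 30 mm across. Origin at the centre of its flat top face, about 82 mm above the bench at the start; it moves down with the bolt. z up.
- bolt_b (a joint): how far bolt b has sunk, m: 0 at the start for all bolts. A tight bolt gives less than 2 mm when pushed down. The loose bolt sinks under about 4 N down to its stop at 8 mm and stays down. Exactly one of the three is loose; all look alike.
- lid_b: cap b of bolt b: blue plate 62 (x) x 56 x 5 mm hinged on its +x edge; in front a red knob, a cylinder 16 mm across, 18 mm long along y, on a stem 8 mm wide. Origin: knob centre, 94 mm from the hinge axis, 32 mm from the plate, 57 mm up when shut. The knob overhangs the jig, free below and beside: straddle it from above, pinch its flat ends along y; it can turn in the fingers. 0.1 kg, weak closing spring.
- cap_b (a joint): opening angle of cap b, rad: 0 shut, up to a stop at 1.4. The knob swings up and then away from the robot. It falls shut by itself from any angle when let go.
- cap_b_hinge (a point): point on the hinge axis of cap b (the axis runs along the jig's y), at the cap's middle, 57 mm above the bench.
- head_c: brass head of bolt c (station at the jig's -y end): round, 23 mm across and 10 mm high, on a steel washer 30 mm across. Origin at the centre of its flat top face, about 82 mm above the bench at the start; it moves down with the bolt. z up.
- bolt_c (a joint): how far bolt c has sunk, m: 0 at the start for all bolts. A tight bolt gives less than 2 mm when pushed down. The loose bolt sinks under about 4 N down to its stop at 8 mm and stays down. Exactly one of the three is loose; all look alike.
- lid_c: cap c of bolt c: blue plate 62 (x) x 56 x 5 mm hinged on its +x edge; in front a red knob, a cylinder 16 mm across, 18 mm long along y, on a stem 8 mm wide. Origin: knob centre, 94 mm from the hinge axis, 32 mm from the plate, 57 mm up when shut. The knob overhangs the jig, free below and beside: straddle it from above, pinch its flat ends along y; it can turn in the fingers. 0.1 kg, weak closing spring.
- cap_c (a joint): opening angle of cap c, rad: 0 shut, up to a stop at 1.4. The knob swings up and then away from the robot. It falls shut by itself from any angle when let go.
- cap_c_hinge (a point): point on the hinge axis of cap c (the axis runs along the jig's y), at the cap's middle, 57 mm above the bench.
- parts_bin: open blue plastic bin, 150 x 110 x 75 mm, loose; leave alone. Origin at the centre of its underside.
- tape_roll: roll of black foam tape lying flat, 110 mm across, 30 mm high, loose; leave alone. Origin at the centre of its underside.
- screwdriver: screwdriver with a red handle lying on the bench near the jig's +y end, loose; leave alone. Origin near its middle, x axis along the shaft.

How it is judged:
By the outcome, as a careful person would: the job done as asked, in the order asked, and still so for the second after the job is handed in, while the arm keeps its last pose, push and grip.
It also fails if it takes over 54 s, if anything falls off the work surface, if the arm or the gripper's body presses on something with over 40 N, if the wrist force passes 120 N, or if a joint passes its speed limit or range.

### The arm

A 6-joint arm with a two-finger parallel gripper is mounted at the origin on the work surface. World frame = base frame: x ahead of the robot, y to its left, z up, the work surface at z = 0. Lengths are in m, angles in degrees, forces in N, time in s.
With the tool pointing down it reaches from about 0.275 to 0.725 m from the base axis. Payload 15.9 kg.
Tool frame: the origin (TCP) lies at the very end of the fingers, on their centre line; the grasp point (between the pads) lies 19 mm behind it (env.tcp_to_grasp is the distance from the TCP to the grasp point, in m); z points along the fingers, y is the line along which they close (so a half turn about z gives the same grasp; the last joint's range is limited). The gripper opens to 85 mm and grips with 20 to 120 N. Pads are 22 mm wide; open, the fingers measure 114 mm over their backs; the gripper's body (76 mm by 85 mm) begins 54 mm behind the grasp point. The pads swing forward as they close: fully open they stand 13 mm farther back than shut.
Start: joints at [-70.187, 12.198, -1.971, 75.831, 0, 90], TCP at [0.169, -0.47, 0.231] pointing down, gripper open.
Joint ranges: [-170.91, 170.91], [-42.67, 98.43], [-65.05, 77.54], [-120.47, 116.71], [-90, 82.35], [-180, 180]. Speed limits (degrees/s): [108.29, 108.29, 136.94, 147.25, 180, 180].

### API

Orientations are given as [roll, pitch, yaw] about the fixed x, y, z axes, in that order (R = Rz(yaw) Ry(pitch) Rx(roll)).
In Python, from plant import sensors, imaging, env gives the robot as it stands. The module is installed in compiled form; this text tells all that it offers.
- The arm moves only by the tool apply_moves, never from a script. Its argument "series" is text: rows parted by semicolons, each of 7 numbers parted by spaces: the shift along the tool's x, y, z scaled (see below), then the turn, a rotation vector about the tool's x, y, z scaled (see below), then the closure, from 0 (fully open) to 1 (shut). A call has 1 to 12 rows; each row shifts and turns the commanded pose from where the row before left it, along the tool's axes as they then stand; what a row does not reach is not made up. The controller multiplies each number of a shift by 50 cm and each number of a turn by 90 degrees. A row lasts 1/8 s, in which the tool goes at most 62.5 mm and 10.7 degrees, less where a joint would pass 70% of its speed; a pose out of reach is approached as far as the arm can. A call with a number of a shift or a turn outside -1 to 1 is refused whole. A call with a gripper value outside its range is refused whole. The fingers move at their own pace and stop on an object; the grip force is fixed at half the most. Time passes only in rows, so rows that do not move let the fingers close. It gives the time, the measured TCP pose, the force, the opening and the grip force at its end, in the units of the state.
- sensors.state(): the state, without advancing time (a new reading comes with each control period).
- imaging.camera(name): name is "scene" or "top" or "wrist"; returns a dict with "pixels" (480x640x3 uint8, red, green, blue), "depth" (480x640 float32, m along the optical axis (not along the pixel's ray), 0 where there is no reading), "fx", "fy", "cx", "cy" (pixels), "rvec" (rotation vector, rad) and "tvec" (3), from world to camera coordinates, as OpenCV has them. Camera axes: x right, y down, z forward; pixel columns grow to the right and rows downward; lengths in m; the calibration is good to about 2 mm. A picture is of the moment at which its call begins.
- env.hand_in(): hands the job in; it is judged then, once.
The state is a dict: "t": time; "joint_positions": joint angles; "dq": joint speeds; "joint_torque": joint torques, N m; "position": TCP position; "orientation": TCP orientation; "ft_force": force on the tool from outside, world axes, zero at the start; "moment": the same for the moment, N m; "opening": opening from 0.0 (shut) to 1.0 (fully open); "finger_force": force on a finger pad.
Only numpy, scipy, OpenCV 4.12 (cv2) and the standard library are available. Lean on these libraries where they do the work, as an engineer would, in place of code of your own. Each camera call takes 0.05 s, during which the arm holds its last target. There are 200 camera calls.

## Working session

There is one attempt and no reset: what is moved stays moved. The work goes in short steps, Python scripts to look and compute and a tool call to move; the robot and the scene stay as the last step left them, time stands still between calls to the robot, and variables do not carry over. Pictures are saved under pics/ and viewed, at most 10 in all, crops included, and the job is handed in when it is done.

Besides the shell and the picture viewer there is one more tool, called after ">>>" as a command line: name --argument value ..., lists and objects as JSON in quotes. apply_moves: Moves the arm, as the interface text tells. Its arguments: {"type":"object","properties":{"series":{"type":"string"}},"required":["series"]}

```bash
mkdir -p pics; cat > h.py <<'E'
import numpy as np, cv2
from plant import sensors, imaging, env
def cam(n):
    c=imaging.camera(n); c['R']=cv2.Rodrigues(np.array(c['rvec'],float))[0]; c['t']=np.array(c['tvec'],float).ravel(); return c
def ray(c,u,v,z):
    d=c['R'].T@np.array([(u-c['cx'])/c['fx'],(v-c['cy'])/c['fy'],1]); o=-c['R'].T@c['t']
    return o+d*(z-o[2])/d[2]
def blobs(c,lo,hi,amin=30):
    h=cv2.cvtColor(c['pixels'],cv2.COLOR_RGB2HSV); m=cv2.inRange(h,lo,hi)
    n,l,s,ce=cv2.connectedComponentsWithStats(m)
    return [(s[i,4],ce[i].round(1),s[i,:4]) for i in range(1,n) if s[i,4]>=amin]
def save(c,n): cv2.imwrite('pics/'+n,cv2.cvtColor(c['pixels'],cv2.COLOR_RGB2BGR))
E
python3 - <<'E'
from h import *
s=sensors.state(); print(s['t'],s['position'],s['orientation'],s['opening'],env.tcp_to_grasp)
for n in('top','scene'):
    c=cam(n); save(c,n+'0.png'); print(n,c['fx'],-c['R'].T@c['t'])
    for nm,lo,hi in(('red',(0,120,70),(6,255,255)),('brass',(15,90,80),(32,255,255)),('blue',(95,100,50),(125,255,255))):
        for b in blobs(c,lo,hi): print(nm,b[0],b[1],b[2],ray(c,*b[1],.06 if nm!='brass' else .082).round(3))
E
```

```text
0.0 [ 0.16934836 -0.4700736   0.23078486] [-1.79931847e+02  6.05127935e-04  1.98124906e+01] 1.0018913262927067 0.0187
top 500.2607824881874 [ 0.41069748 -0.00534112  1.26868189]
red 43 [217.7 223.8] [214 221   9   6] [0.56  0.238 0.06 ]
red 36 [272.8 226.8] [270 224   7   6] [0.549 0.104 0.06 ]
red 41 [328.2 229.7] [325 227   8   6] [ 0.538 -0.031  0.06 ]
red 386 [178.4 277.3] [174 258  10  40] [0.432 0.335 0.06 ]
brass 180155 [323.7 271.9] [  0  67 640 413] [ 0.436 -0.017  0.082]
brass 187 [244.  206.8] [221 190  34  27] [0.596 0.17  0.082]
brass 71 [239.1 198.1] [235 193   9  10] [0.618 0.182 0.082]
brass 157 [297.  212.4] [276 194  32  25] [0.579 0.043 0.082]
brass 52 [318.2 210.1] [316 194  11  27] [ 0.584 -0.008  0.082]
brass 70 [294.9 201. ] [291 196   9  10] [0.607 0.048 0.082]
brass 70 [351.  204.1] [347 200   9   9] [ 0.596 -0.087  0.082]
brass 350 [503.4 211.4] [494 201  20  22] [ 0.568 -0.447  0.082]
brass 117 [348.  218.8] [331 211  29  11] [ 0.561 -0.078  0.082]
brass 56 [615.2 274.5] [599 272  37  11] [ 0.413 -0.697  0.082]
brass 636 [609.5 322.1] [596 308  28  29] [ 0.
[... 1087 characters left out ...]
0.082]
brass 563 [ 71.1 407.9] [ 57 396  29  25] [ 0.331 -0.708  0.082]
brass 632 [ 45.3 471.3] [  9 456  80  24] [ 0.402 -0.84   0.082]
brass 42 [169.9 478.7] [152 478  33   2] [ 0.634 -0.709  0.082]
blue 407 [115.3  96.5] [105  67  21  60] [-0.594  0.318  0.06 ]
blue 53 [ 76.3 123.2] [ 73 117   8  12] [-0.578  0.109  0.06 ]
blue 1805 [396.  183.1] [369 159  56  50] [0.568 0.446 0.06 ]
blue 232 [379.6 225.8] [366 218  27  18] [0.621 0.236 0.06 ]
blue 843 [490.7 280.9] [474 229  40  87] [0.991 0.208 0.06 ]
blue 281 [354.5 250.9] [340 243  29  19] [0.611 0.101 0.06 ]
blue 321 [326.8 278.2] [312 269  30  21] [ 0.6   -0.034  0.06 ]
blue 257 [  7.3 464.3] [  0 454  19  22] [ 0.306 -0.871  0.06 ]
```

View pics/top0.png

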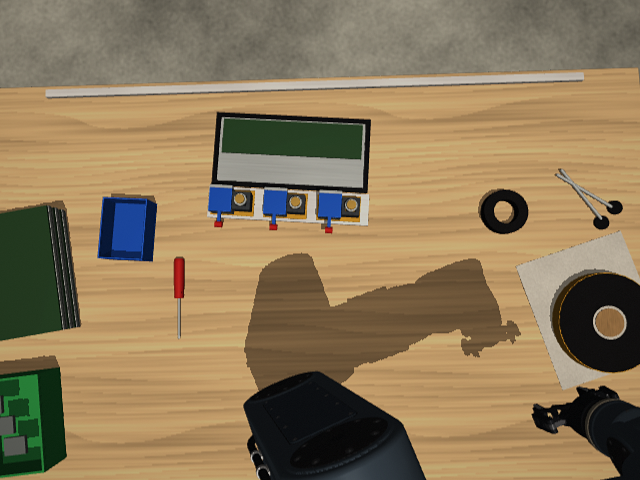

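>>> apply_moves --series "0.05 0 0 0 0 0.1 1;0.1 0 0 0 0 0.1 1;0.1 0 0 0 0 0.07 1"

```text
t: 0.48
position: [0.2931, -0.4504, 0.2313]
orientation: [-180.0, 0.0, -4.8]
ft_force: [-1.1, -0.3, 0.1]
opening: 0.376
finger_force: 0.0
```

>>> apply_moves --series "0.054 -0.0774 0 0 0 0 1;0.054 -0.0774 0 0 0 0 1;0.054 -0.0774 0 0 0 0 1;0.054 -0.0774 0 0 0 0 1;0.054 -0.0774 0 0 0 0 1;0.054 -0.0774 0 0 0 0 1;0.054 -0.0774 0 0 0 0 1;0.054 -0.0774 0 0 0 0 1;0.054 -0.0774 0 0 0 0 1;0.054 -0.0774 0 0 0 0 1;0 0 0 0 0 0 1;0 0 0 0 0 0 1"

```text
t: 1.98
position: [0.5912, -0.0864, 0.2309]
orientation: [180.0, 0.1, -4.5]
ft_force: [-0.0, 0.5, 0.1]
opening: -0.001
finger_force: 0.0
```

```bash
python3 - <<'E'
from h import *
s=sensors.state(); print(s['t'],s['position'],s['orientation'],s['ft_force'])
c=cam('wrist'); save(c,'w1.png'); print(-c['R'].T@c['t'])
for nm,lo,hi,z in(('red',(0,120,70),(6,255,255),.057),('brass',(15,90,80),(32,255,255),.082)):
    for b in blobs(c,lo,hi,150): print(nm,b[0],b[1],b[2],ray(c,*b[1],z).round(4))
E
```

```text
1.975 [ 0.59117508 -0.08643173  0.23092227] [ 1.79990927e+02  5.01280723e-02 -4.47215609e+00] [-0.00554845  0.51007867  0.09193784]
[ 0.66630098 -0.09154987  0.3745498 ]
red 373 [ 85.8 287.3] [ 74 277  27  20] [0.5475 0.1076 0.057 ]
red 364 [255.5 287.8] [244 278  24  19] [ 0.5363 -0.0299  0.057 ]
brass 163952 [395.2 246.9] [  0   0 640 480] [ 0.5705 -0.1399  0.082 ]
brass 741 [ 22.6 193.3] [  0 161  43  76] [0.6302 0.1187 0.082 ]
brass 1436 [160.8 179.6] [ 62 161 137  76] [0.632  0.0206 0.082 ]
brass 1049 [315.9 171.8] [221 162 130  76] [ 0.629  -0.0868  0.082 ]
brass 730 [129.3 218.8] [114 204  32  31] [0.6063 0.0483 0.082 ]
brass 751 [319.7 219.3] [304 204  32  31] [ 0.5953 -0.0868  0.082 ]
brass 626 [318.9 443.1] [309 422  20  41] [ 0.4003 -0.0709  0.082 ]
brass 350 [182.9 446.1] [166 431  33  32] [0.4063 0.045  0.082 ]
brass 369 [454.5 445.9] [439 431  33  32] [ 0.3882 -0.1861  0.082 ]
```

View pics/w1.png

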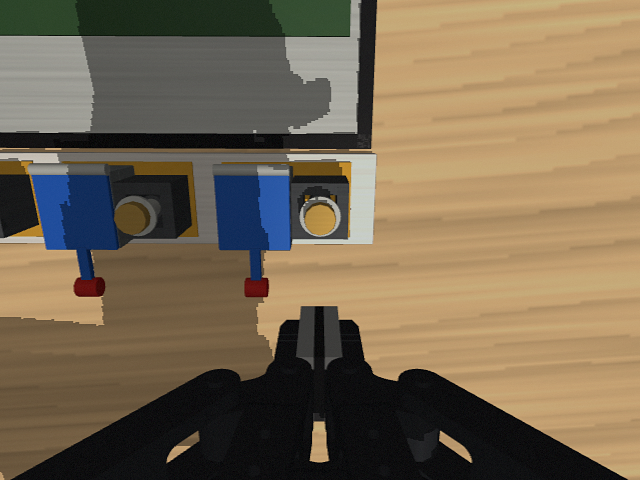

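Wrist view: bolt heads c at (320,219) and b at (129,219), knobs at (255,288) and (86,287); closed fingers at (320,330). Positions agree with the top view.

>>> apply_moves --series "0.008 0.001 0.05 0 0 0 1;0 0 0.07 0 0 0 1;0 0 0.07 0 0 0 1;0 0 0.06 0 0 0 1;0 0 0.03 0 0 0 1;0 0 0 0 0 0 1;0 0 0 0 0 0 1;0 0 0 0 0 0 1"

```text
t: 3.02
position: [0.5961, -0.0873, 0.0925]
orientation: [180.0, -0.1, -4.5]
ft_force: [0.6, 0.1, -0.0]
opening: 0.002
finger_force: 0.0
```

>>> apply_moves --series "0 0 0.004 0 0 0 1;0 0 0.004 0 0 0 1;0 0 0.004 0 0 0 1;0 0 0.003 0 0 0 1;0 0 0.002 0 0 0 1;0 0 0.002 0 0 0 1;0 0 0 0 0 0 1"

```text
t: 3.9
position: [0.5955, -0.0871, 0.0818]
orientation: [-180.0, -0.0, -4.5]
ft_force: [-0.0, 0.1, -0.2]
opening: -0.002
finger_force: 0.0
```

>>> apply_moves --series "0 0 0.001 0 0 0 1;0 0 0.001 0 0 0 1;0 0 0 0 0 0 1"

```text
t: 4.28
position: [0.5955, -0.0871, 0.0808]
orientation: [180.0, -0.0, -4.5]
ft_force: [-1.5, -0.7, 3.2]
opening: -0.0
finger_force: 1.4
```

>>> apply_moves --series "0 0 0.001 0 0 0 1;0 0 0.001 0 0 0 1;0 0 0 0 0 0 1"

```text
t: 4.65
position: [0.5955, -0.0871, 0.0797]
orientation: [180.0, 0.0, -4.5]
ft_force: [-0.4, 0.4, 2.3]
opening: -0.0
finger_force: 1.0
```

>>> apply_moves --series "0 0 0.001 0 0 0 1;0 0 0.001 0 0 0 1;0 0 0 0 0 0 1"

```text
t: 5.03
position: [0.5955, -0.0871, 0.0787]
orientation: [180.0, 0.0, -4.5]
ft_force: [-0.4, 0.2, 1.6]
opening: -0.002
finger_force: 1.0
```

>>> apply_moves --series "0 0 0.001 0 0 0 1;0 0 0 0 0 0 1"

```text
t: 5.28
position: [0.5955, -0.0871, 0.0782]
orientation: [-180.0, 0.0, -4.5]
ft_force: [-1.2, -0.4, 2.4]
opening: -0.002
finger_force: 1.1
```

>>> apply_moves --series "0 0 0.002 0 0 0 1;0 0 0.002 0 0 0 1;0 0 0.002 0 0 0 1;0 0 0 0 0 0 1"

```text
t: 5.78
position: [0.5955, -0.0871, 0.0751]
orientation: [180.0, 0.0, -4.5]
ft_force: [-0.4, 0.1, 0.7]
opening: 0.002
finger_force: 0.3
```

>>> apply_moves --series "0 0 0.001 0 0 0 1;0 0 0.001 0 0 0 1;0 0 0 0 0 0 1"

```text
t: 6.15
position: [0.5954, -0.0871, 0.0743]
orientation: [-180.0, 0.0, -4.5]
ft_force: [-0.7, 0.0, 3.4]
opening: -0.002
finger_force: 1.9
```

>>> apply_moves --series "0 0 0.001 0 0 0 1;0 0 0.001 0 0 0 1;0 0 0 0 0 0 1"

```text
t: 6.52
position: [0.5955, -0.0871, 0.0742]
orientation: [180.0, -0.0, -4.5]
ft_force: [-6.2, 1.5, 16.7]
opening: 0.002
finger_force: 8.4
```

>>> apply_moves --series "0 0 0.001 0 0 0 1;0 0 0 0 0 0 1"

```text
t: 6.78
position: [0.5956, -0.0871, 0.0742]
orientation: [180.0, -0.1, -4.5]
ft_force: [-8.2, 0.9, 23.3]
opening: 0.004
finger_force: 11.6
```

>>> apply_moves --series "0 0 -0.03 0 0 0 1;0 0 -0.062 0 0 0 1;0 0 -0.062 0 0 0 0;-0.043 -0.035 0 0 0 0 0;-0.043 -0.035 0 0 0 0 0;-0.041 -0.034 0 0 0 0 0;0 0 0 0 0 0 0;0 0 0 0 0 0 0;0 0 0 0 0 0 0;0 0 0 0 0 0 0"

```text
t: 8.02
position: [0.5361, -0.0364, 0.1497]
orientation: [-179.7, 0.0, -4.0]
ft_force: [-0.3, 0.6, -0.2]
opening: 0.999
finger_force: 0.0
```

```bash
python3 - <<'E'
from h import *
s=sensors.state(); print(s['t'],s['position'],s['orientation'],s['ft_force'],s['opening'])
c=cam('wrist'); save(c,'w2.png'); print(-c['R'].T@c['t'])
for nm,lo,hi,z in(('red',(0,120,70),(6,255,255),.057),('brass',(15,90,80),(32,255,255),.082)):
    for b in blobs(c,lo,hi,150):
        d=c['depth'][int(b[1][1]),int(b[1][0])]; u,v=b[1]
        P=c['R'].T@(np.array([(u-c['cx'])/c['fx'],(v-c['cy'])/c['fy'],1])*d-c['t'])
        if b[0]<6000: print(nm,b[0],b[1],b[2],ray(c,*b[1],z).round(4),P.round(4))
E
```

```text
8.025 [ 0.53611594 -0.03642842  0.14965705] [-1.79715720e+02  9.90639532e-03 -3.99472923e+00] [-0.34385441  0.60975347 -0.16210311] 0.9992776295944097
[ 0.61111863 -0.04167248  0.29332937]
red 734 [ 74.4 245.7] [ 58 232  35  27] [0.548  0.1079 0.057 ] [0.5505 0.102  0.0663]
red 770 [311.  248.9] [296 235  31  27] [ 0.5365 -0.0308  0.057 ] [ 0.5394 -0.0312  0.066 ]
brass 2639 [191.5 120.4] [113  77 114 108] [0.6129 0.0205 0.082 ] [0.6132 0.028  0.0564]
brass 1140 [402.4  88.5] [367  80  72  18] [ 0.6202 -0.0807  0.082 ] [ 0.6232 -0.0936  0.0121]
brass 1663 [137.1 138.3] [115 115  46  48] [0.6065 0.0482 0.082 ] [0.6066 0.0477 0.0833]
brass 1566 [412.6 140.6] [391 118  45  46] [ 0.5961 -0.0854  0.082 ] [ 0.5956 -0.0868  0.075 ]
brass 250 [  7.7 174.6] [  0 166  17  17] [0.5937 0.1164 0.082 ] [0.5878 0.1692 0.0114]
brass 498 [396.2 183.1] [362 179  68   9] [ 0.576  -0.0771  0.082 ] [ 0.5642 -0.0889  0.0115]
```

View pics/w2.png

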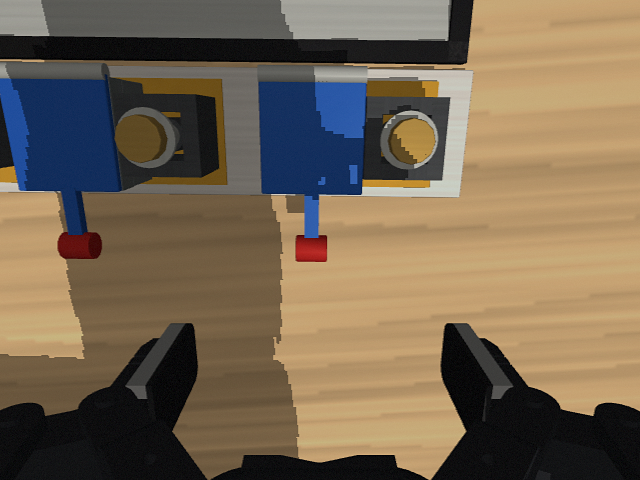

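Head c stays down (z 0.075 against 0.083 for b), so c is the loose one. Knob c is at (311,249), near centre between the fingers; shift y by about 6 mm and descend.

>>> apply_moves --series "0 -0.011 0.03 0 0 0.008 0;0 0 0.06 0 0 0 0;0 0 0.06 0 0 0 0;0 0 0.05 0 0 0 0;0 0 0.024 0 0 0 0;0 0 0 0 0 0 0;0 0 0 0 0 0 0"

```text
t: 8.95
position: [0.5364, -0.0359, 0.0386]
orientation: [-179.4, -0.1, -4.2]
ft_force: [-0.0, 0.0, 0.4]
opening: 1.005
finger_force: 0.0
```

```bash
python3 - <<'E'
from h import *
s=sensors.state(); print(s['position'],s['orientation'],s['joint_positions'],s['joint_torque'],s['dq'])
c=cam('wrist')
for b in blobs(c,(0,120,70),(6,255,255),150): print(b[0],b[1],b[2],ray(c,*b[1],.058).round(4))
E
```

```text
[ 0.53636066 -0.03585678  0.03858048] [-1.79414586e+02 -5.76936238e-02 -4.15475424e+00] [ -4.16834648  23.06797149 -16.08983982  50.78463395   0.58542789
 179.98640706] [-1.74135488e-02 -7.80490208e+01  4.16991806e+01 -4.71808459e-02
  5.18818921e-02  3.46357947e-04] [ 0.09812278 -0.33709189  0.17952693  0.02355884  0.02806481  0.05197382]
2415 [304.6 351.4] [277 325  56  50] [ 0.5364 -0.0306  0.058 ]
```

>>> apply_moves --series "0 -0.008 0 0 0 0 0;0 0 0 0 0 0 0"

```text
t: 9.25
position: [0.5362, -0.0336, 0.0383]
orientation: [-179.3, -0.0, -4.0]
ft_force: [1.0, 1.4, 0.6]
opening: 1.001
finger_force: 0.0
```

Joint 6 is at its 180° limit, which blocks the fine alignment. I back out and make a half turn for the same grasp.

>>> apply_moves --series "0 0 -0.04 0 0 -0.005 0;0 0 -0.07 0 0 0 0;0 0 -0.07 0 0 -0.1 0;0 0 -0.03 0 0 -0.11 0;0 0 0 0 0 -0.11 0;0 0 0 0 0 -0.11 0;0 0 0 0 0 -0.11 0;0 0 0 0 0 -0.11 0;0 0 0 0 0 -0.11 0;0 0 0 0 0 -0.11 0;0 0 0 0 0 -0.11 0;0 0 0 0 0 -0.11 0"

```text
t: 10.75
position: [0.5359, -0.035, 0.143]
orientation: [179.9, -0.7, 94.9]
ft_force: [0.6, -0.4, 0.1]
opening: 0.995
finger_force: 0.0
```

>>> apply_moves --series "0 0 0 0 0 -0.11 0;0 0 0 0 0 -0.11 0;0 0 0 0 0 -0.11 0;0 0 0 0 0 -0.11 0;0 0 0 0 0 -0.11 0;0 0 0 0 0 -0.11 0;0 0 0 0 0 -0.11 0;0 0 0 0 0 -0.11 0;0 0 0 0 0 0 0;0 0 0 0 0 0 0;0 0 0 0 0 0 0"

```text
t: 12.12
position: [0.5359, -0.035, 0.1429]
orientation: [179.3, -0.0, 173.6]
ft_force: [-1.1, -0.0, 1.2]
opening: 1.001
finger_force: 0.0
```

```bash
python3 - <<'E'
from h import *
s=sensors.state(); print(s['t'],s['position'],s['orientation'],s['joint_positions'])
c=cam('wrist')
for b in blobs(c,(0,120,70),(6,255,255),150): print(b[0],b[1],b[2],ray(c,*b[1],.058).round(4))
E
```

```text
12.125 [ 0.53589607 -0.03497372  0.14289222] [ 1.79326189e+02 -3.25565275e-02  1.73630468e+02] [-4.1303667  18.34961309 -6.74106595 64.91552506  0.67456818  2.23932034]
811 [564.5 253. ] [544 240  39  27] [0.5493 0.1071 0.058 ]
842 [323.6 260.6] [308 247  32  28] [ 0.5379 -0.0309  0.058 ]
```

>>> apply_moves --series "-0.0015 0.009 0 0.0075 0 -0.0194 0;0 0 0 0 0 0 0;0 0 0 0 0 0 0"

```text
t: 12.55
position: [0.5371, -0.0305, 0.1429]
orientation: [180.0, -0.0, 175.5]
ft_force: [-1.1, -0.2, -0.5]
opening: 0.997
finger_force: 0.0
```

>>> apply_moves --series "0 0 0.04 0 0 0 0;0 0 0.06 0 0 0 0;0 0 0.06 0 0 0 0;0 0 0.04 0 0 0 0;0 0 0.011 0 0 0 0;0 0 0 0 0 0 0;0 0 0 0 0 0 0.4;0 0 0 0 0 0 0.6;0 0 0 0 0 0 0.75;0 0 0 0 0 0 0.9;0 0 0 0 0 0 1;0 0 0 0 0 0 1"

```text
t: 14.05
position: [0.5371, -0.0314, 0.0378]
orientation: [-179.9, -0.0, 175.5]
ft_force: [-3.2, -6.5, 3.8]
opening: 0.198
finger_force: 58.3
```

>>> apply_moves --series "0 0 0 0 0 0 1;0 0 0 0 0 0 1;0 0 0 0 0 0 1"

```text
t: 14.42
position: [0.5372, -0.0314, 0.0378]
orientation: [-179.9, 0.0, 175.5]
ft_force: [-2.6, -6.2, 4.8]
opening: 0.194
finger_force: 58.3
```

```bash
python3 - <<'E'
from h import *
s=sensors.state(); print(s['t'],s['position'],s['orientation'],s['opening'],s['finger_force'],s['ft_force'])
c=cam('wrist');save(c,'w3.png')
for b in blobs(c,(0,120,70),(6,255,255),100): print(b[0],b[1],b[2],ray(c,*b[1],.058).round(4))
E
```

```text
14.425 [ 0.53715292 -0.03136223  0.03778504] [-1.79913493e+02  2.25203978e-03  1.75478012e+02] 0.19408813085386023 58.32324743270874 [-2.55827281 -6.17510746  4.82841664]
2333 [318.8 362.9] [293 339  53  48] [ 0.5385 -0.0308  0.058 ]
```

View pics/w3.png

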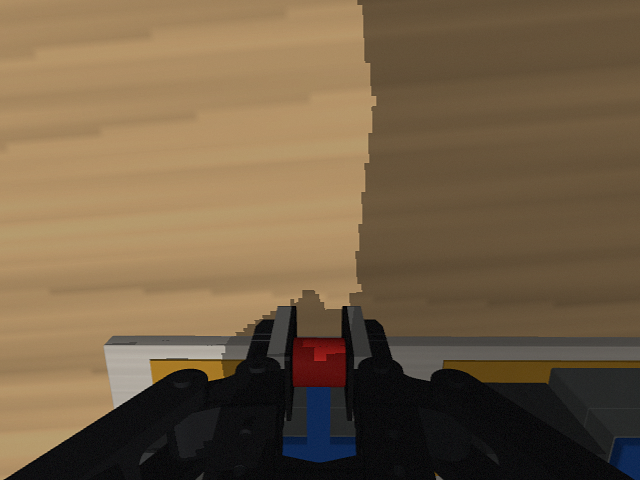

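The knob (319,363) sits centred between the pads. Now I follow the hinge arc in 5° steps.

>>> apply_moves --series "-0.0007 0 -0.0164 0 0 0 1;-0.0022 0 -0.0162 0 0 0 1;-0.0035 0 -0.0161 0 0 0 1;-0.0049 0 -0.0156 0 0 0 1;-0.0063 0 -0.0152 0 0 0 1;-0.0076 0 -0.0145 0 0 0 1;0 0 0 0 0 0 1"

```text
t: 15.35
position: [0.5491, -0.0323, 0.0843]
orientation: [-179.9, -0.1, 175.5]
ft_force: [-2.3, -6.2, -5.3]
opening: 0.194
finger_force: 58.9
```

>>> apply_moves --series "-0.0088 0 -0.0138 0 0 0 1;-0.01 0 -0.013 0 0 0 1;-0.0111 0 -0.0121 0 0 0 1;-0.0121 0 -0.0111 0 0 0 1;-0.013 0 -0.01 0 0 0 1;-0.0138 0 -0.0088 0 0 0 1;-0.0145 0 -0.0076 0 0 0 1;-0.0152 0 -0.0063 0 0 0 1;0 0 0 0 0 0 1;0 0 0 0 0 0 1;0 0 0 0 0 0 1"

```text
t: 16.73
position: [0.5977, -0.0363, 0.1253]
orientation: [-179.9, -0.1, 175.5]
ft_force: [-5.2, -5.6, -0.2]
opening: 0.198
finger_force: 59.0
```

```bash
python3 - <<'E'
from h import *
s=sensors.state(); print(s['t'],s['position'],s['orientation'],s['opening'],s['finger_force'],s['ft_force'],s['dq'])
w=cam('wrist');c=cam('scene'); t=cam('top')
o=np.hstack([w['pixels'][200:480,100:540],c['pixels'][150:430,200:500]]);o=cv2.resize(o,None,fx=1.08,fy=1.08)
cv2.imwrite('pics/f1.png',o[...,::-1])
h=np.array([.630,-.0385]);k=np.array(s['position']);print(np.degrees(np.arctan2(k[2]+.0187-.057,np.hypot(*(h-k[:2])))))
for b in blobs(t,(0,120,70),(6,255,255),20): print(b[0],b[1],ray(t,*b[1],.06).round(3))
E
```

```text
16.725 [ 0.59768519 -0.03628655  0.12532581] [-1.79903566e+02 -1.44456566e-01  1.75469654e+02] 0.1980651321145622 59.03313159942627 [-5.17256678 -5.63288986 -0.20100564] [0.03986547 0.04790851 0.05706997 0.0140577  0.00414259 0.03292641]
69.58501133362566
44 [217.8 223.7] [0.56  0.238 0.06 ]
38 [272.8 226.7] [0.549 0.104 0.06 ]
388 [178.4 277.5] [0.431 0.335 0.06 ]
```

View pics/f1.png

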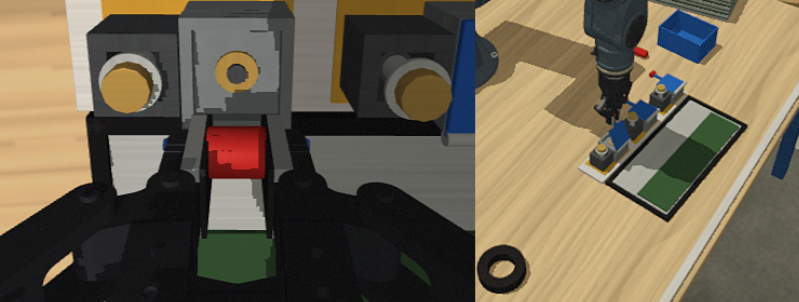

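Cap c is open at about 70°. The knob is still between the pads at (235,150) and the locknut is exposed at (237,72). Knobs a and b, and the screwdriver, have not moved in the top view.

```bash
python3 -c "
from plant import env
print(env.hand_in())"
```

```text
the job is handed in; nothing more can be done
None
```

Bolt c was the loose one (found on the first tap, so a and b were not tapped; it sank 8 mm and stayed down, with about 23 N the highest downward force read), and I handed in at about 17 s holding its cap open and still at about 70°, caps a and b shut and the bin, tape roll and screwdriver untouched.

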